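# Stack a hub service kit in two issue trays

## Robot

A 7-joint arm with a two-finger parallel gripper is mounted at the origin on a cart in front of the work surface, level with it; the furniture and walls round the work are solid. World frame = base frame: x ahead of the robot, y to its left, z up, the work surface at z = 0. Lengths are in m, angles in rad, forces in N, time in s.
With the tool pointing down it reaches from about 0.425 to 0.975 m from the base axis. Payload 16.7 kg.
Tool frame: the origin (TCP) lies on the centre line of the jaws, within the pads' length; the fingertips stand 25 mm ahead of it and the grasp point (between the pads) lies 6 mm ahead of it; y points along the fingers, z is the direction in which the jaws open and shut, and the axes are right-handed (so a half turn about y gives the same grasp; the last joint's range is limited). The gripper opens to 85 mm and grips with 20 to 120 N. Pads are 22 mm wide; open, the fingers measure 114 mm over their backs; the gripper's body (76 mm by 85 mm) begins 54 mm behind the grasp point. The pads swing forward as they close: fully open they stand 13 mm farther back than shut.
Start: joints at [-1.329, 0.426, 0.074, 1.606, -0.034, 1.111, -0.067], TCP at [0.257, 0.624, 0.256] pointing down, gripper open.
Joint ranges: [-2.85, 2.85], [-0.5, 2.14], [-1.23, 1.37], [0.21, 2.46], [-1.02, 4.16], [0.16, 2.05], [-2.73, 2.73]. Speed limits (rad/s): [1.89, 1.89, 2.39, 2.39, 3.01, 3.01, 3.01].

## Interface

Orientations are given as a rotation vector (axis times angle).
In Python, from plant import arm gives the robot as it stands.
- The arm moves only by the tool servo_tool, never from a script. Its arguments are lists of equal length, an entry for each row: "travel": the shift along the world's x, y, z in units of 25 mm (1.0 is 25 mm), a list of three; "yaw": the turn about the world's z in units of 10 degrees (1.0 is 10 degrees); "jaw": the closure, from 0 (fully open) to 1 (shut). A call has 1 to 10 rows; each row shifts and turns the commanded pose from where the row before left it; what a row does not reach is not made up. A row lasts 1/8 s, in which the tool goes at most 62.5 mm and 10.7 degrees, less where a joint would pass 70% of its speed; a pose out of reach is approached as far as the arm can. A call is refused whole if a number of a shift passes 1 or a number of a turn 1, either way. A call with a gripper value outside its range is refused whole. The fingers move at their own pace and stop on an object; "force" is the grip in N (left out, the last holds). Time passes only in rows, so rows that do not move let the fingers close. It gives the time, the measured TCP pose, the force and the opening at its end, in the units of the state.
- arm.get_state(): the state, without advancing time (a new reading comes with each control period).
- arm.camera(name): name is "side" or "top" or "wrist"; returns a dict with "image" (480x640x3 uint8, blue, green, red), "depth" (480x640 float32, m along the optical axis (not along the pixel's ray), 0 where there is no reading), "K" (3x3 intrinsics, pixels), "cam_to_world" (4x4, takes a point from camera to world coordinates). Camera axes: x right, y down, z forward; pixel columns grow to the right and rows downward; lengths in m; the calibration is good to about 2 mm. A picture is of the moment at which its call begins.
- arm.close_job(): hands the job in, once; it reports no verdict.
The state is a dict: "time": time; "qpos": joint angles; "joint_velocities": joint speeds; "joint_efforts": joint torques, N m; "ee_pos": TCP position; "ee_rot": TCP orientation; "wrist_force": force on the tool from outside, world axes, zero at the start; "moment": the same for the moment, N m; "gripper_width": opening from 0.0 (shut) to 1.0 (fully open).
Only numpy, scipy, OpenCV 4.12 (cv2) and the standard library are available. Lean on these libraries where they do the work, as an engineer would, in place of code of your own. Each camera call takes 0.05 s, during which the arm holds its last target. There are 200 camera calls.

## Task

Set out the hub service kit for collection in its two trays. In the middle of the square tray stack, from the bottom up, the cube-shaped carton, the large bearing and the small bearing; in the middle of the round dish stand the grease tub and lay the nut on its lid. Each thing must end upright or flat and centred on what carries it; leave the oblong carton, the bolt and the shaft seal where they lie.

Things in the scene. Friction and masses are not known exactly. Their poses are not given: they have to be found in the camera images.
- square_tray: square low tray of bare steel, fixed on the plywood packing board, whose flat top lies 25 mm above the worktop (z = 0.025), 104x104 mm outside, 98x98 mm inside; inner floor 3 mm above the board, rim 8 mm above the board. Origin: centre of its underside, z up, x and y along its sides.
- round_dish: round low dish of aluminium, fixed on the plywood packing board, whose flat top lies 25 mm above the worktop (z = 0.025), 104 mm across outside, floor at least 86 mm across inside and 3 mm above the board, rim 8 mm above the board. Origin: centre of its underside, z up.
- carton: cube-shaped brown printed carton, 64x63x63 mm, on the packing board, loose and closed, 0.10 to 0.16 kg. Origin: centre of its underside, z up, x and y along its sides (63 mm along y). Flat top.
- grease_tub: round white plastic tub with a blue press-on lid (the lid is fixed), 68 mm across, 53 mm high, loose, 0.13 to 0.21 kg. It stands on the plywood packing board with the other parts of the kit; a like tub at the far right end of the worktop, beyond the board, is not meant. Origin: centre of its underside, z up. The lid's top is flat enough to lay things on.
- large_bearing: large ball bearing, steel ring with black seals, lying flat on the packing board, 62 mm across, 16 mm high, loose, 0.24 to 0.39 kg. Its hole cannot be entered: grip it across the outer ring. Origin: centre of its underside, z up.
- small_bearing: small ball bearing of the same look, lying flat on the packing board, 52 mm across, 15 mm high, loose, 0.24 to 0.39 kg. Grip it across the outer ring. Origin: centre of its underside, z up.
- nut: plain grey steel hexagon nut lying flat on the packing board, 24 mm across the flats, 28 mm across the corners, 13 mm high, loose, about 30 g. Origin: centre of its underside, z up; two of its flats face along its own +x and -x, its corners lie along +y and -y.
- oblong_carton: bystander: oblong brown printed carton, 77 mm (x) by 106 mm (y) by 61 mm high, loose, on the packing board. Origin: centre of its underside. Not part of the kit.
- bolt: bystander: grey steel hexagon-head bolt lying on the worktop behind the board, 89 mm long, loose. Origin: middle of its underside. Not part of the kit.
- shaft_seal: bystander: thin black ring with a metal lip, 72 mm across, 10 mm high, lying flat on the packing board, loose. Origin: centre of its underside. Not part of the kit.
Not all that is in view belongs to the job. Leave any blue look-alike of the small_bearing alone.

How it is judged:
At the end, for the whole second after the job is handed in: Carton on the tray floor and tub on the dish floor, each within 14 mm of centre; large bearing on the carton, small bearing on the large, each within 13 mm of the centre below; nut on the tub lid within 15 mm of centre; heights within 4 mm of resting, tilts under 0.1 rad, all at rest (horizontal distance between carton and square_tray below 0.014 m and z of carton in the frame of square_tray between -0.001 and 0.007 m and angle between each of carton, large_bearing, small_bearing, grease_tub, nut's own z axis and vertical below 0.1 rad and horizontal distance between large_bearing and carton below 0.013 m and z of large_bearing in the frame of carton between 0.059 and 0.067 m and horizontal distance between small_bearing and large_bearing below 0.013 m and z of small_bearing in the frame of large_bearing between 0.012 and 0.02 m and horizontal distance between grease_tub and round_dish below 0.014 m and z of grease_tub in the frame of round_dish between -0.001 and 0.007 m and horizontal distance between nut and grease_tub below 0.015 m and z of nut in the frame of grease_tub between 0.049 and 0.057 m and linear speed of each of carton, grease_tub, large_bearing, small_bearing, nut below 0.02 m/s); the robot touches nothing.
It fails at once if the oblong carton is shifted by more than 25 mm (distance of oblong_carton from where it was at the start of the episode above 0.025 m).
It fails at once if the bolt is shifted by more than 25 mm (distance of bolt from where it was at the start of the episode above 0.025 m).
It fails at once if the shaft seal is shifted by more than 25 mm (distance of shaft_seal from where it was at the start of the episode above 0.025 m).
It also fails if it takes over 128 s, if anything falls off the work surface, if the arm or the gripper's body presses on something with over 40 N, if the wrist force passes 120 N, or if a joint passes its speed limit or range.

## Working session

There is one attempt and no reset: what is moved stays moved. The work goes in short steps, Python scripts to look and compute and a tool call to move; the robot and the scene stay as the last step left them, time stands still between calls to the robot, and variables do not carry over. Pictures are saved under pics/ and viewed, on a budget of 14 in all, crops included, one or two more only if the job needs it, and the job is handed in when it is done.

Besides the shell and the picture viewer there is one more tool, called after "Call:" by a JSON object that holds its "fn" and its "kwargs". servo_tool: Moves the arm, as the interface text tells. Its arguments: {"type":"object","properties":{"travel":{"type":"array"},"yaw":{"type":"array"},"jaw":{"type":"array"},"force":{"type":"number"}},"required":["travel","yaw","jaw"]}

```bash
ls; mkdir -p pics; cat > h.py <<'E'
import numpy as np, cv2
from plant import arm
def shot(n,f=None):
    c=arm.camera(n); 
    if f: cv2.imwrite('pics/'+f,c['image'])
    return c
def ray(c,u,v,z):
    "pixel -> world point on plane z"
    T=c['cam_to_world'];d=T[:3,:3]@np.linalg.solve(c['K'],[u,v,1.]);o=T[:3,3]
    return o+d*(z-o[2])/d[2]
def pts(c):
    "world point per pixel from depth"
    h,w=c['depth'].shape;u,v=np.meshgrid(np.arange(w),np.arange(h))
    p=np.linalg.inv(c['K'])@np.stack([u.ravel(),v.ravel(),np.ones(h*w)])*c['depth'].ravel()
    return (c['cam_to_world'][:3,:3]@p+c['cam_to_world'][:3,3:]).T.reshape(h,w,3)
E
python3 - <<'E'
from h import *
import pickle
for n in('top','side'):
    c=shot(n,n+'0.png');pickle.dump(c,open(n+'0.pkl','wb'));print(n,c['K'][0,0],c['cam_to_world'].round(3).tolist(),(c['depth']>0).mean())
s=arm.get_state();print(s)
E
```

```text
pics
top 497.8808770217094 [[-0.007, -0.981, 0.195, 0.316], [-1.0, 0.007, 0.0, -0.0], [-0.002, -0.195, -0.981, 1.465], [0.0, 0.0, 0.0, 1.0]] 0.9959440104166667
side 522.3152939935658 [[-0.999, 0.018, -0.044, 0.645], [0.046, 0.63, -0.776, 0.944], [0.013, -0.777, -0.63, 0.826], [0.0, 0.0, 0.0, 1.0]] 0.8679459635416666
{'time': 0.1, 'qpos': array([-1.32952118,  0.42664889,  0.07382795,  1.60652128, -0.03409338,
        1.11079718, -0.06712862]), 'joint_velocities': array([-0.00016433, -0.00164365, -0.00038479, -0.0035126 , -0.00084835,
       -0.0023886 ,  0.00043938]), 'joint_efforts': array([ 7.92904291e-03, -9.51524806e+01,  3.77098873e+00, -4.64403927e+01,
        1.95143122e-02,  6.44407439e-03, -4.79142375e-05]), 'ee_pos': array([0.25699457, 0.62380819, 0.25570317]), 'ee_rot': array([-1.55007595,  0.30674862, -0.30651882]), 'wrist_force': array([-1.29743338, -0.36203797,  0.45076955]), 'moment': array([0.03349055, 0.02320572, 0.03232026]), 'gripper_width': 1.0018967105891998}
```

View pics/top0.png

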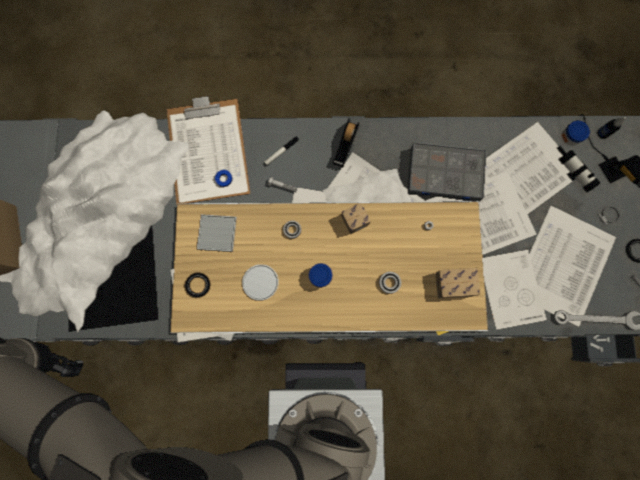

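View pics/side0.png

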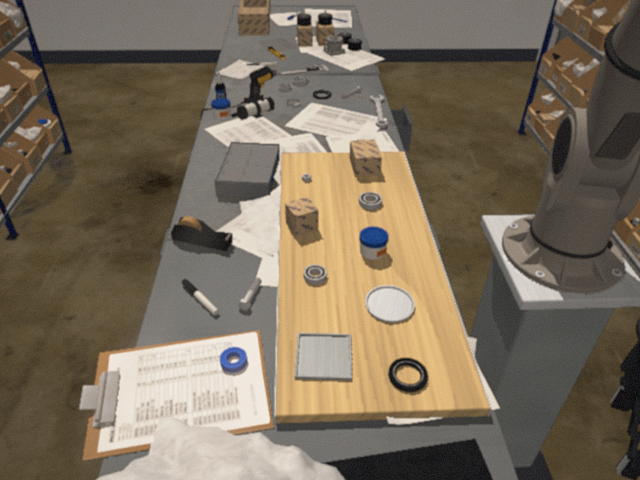

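Top view: square tray (216,233), round dish (260,282), tub (320,275), carton (354,218), large bearing (388,283), small bearing (291,230), nut (427,226), oblong carton (458,284), seal (197,285), bolt (280,185). Possible mix-ups: blue ring (222,178) for the small bearing, far tub (577,131) for the tub, seal (197,285) for the large bearing, and oblong carton (458,284) for the cube. The side view agrees: tub (374,243), small bearing (315,274), large bearing (370,200), nut (307,178), carton (302,215), tray (324,357), dish (390,303).

```bash
cat > m.py <<'E'
from h import *
import pickle
T=pickle.load(open('top0.pkl','rb'));S=pickle.load(open('side0.pkl','rb'))
px={'tray':((216,233),(324,357)),'dish':((260,282),(390,303)),'tub':((320,275),(374,238)),'carton':((354,218),(301,208)),'large':((388,283),(371,200)),'small':((291,230),(315,273)),'nut':((427,226),(307,178)),'oblong':((458,284),(365,150)),'seal':((197,285),(408,375))}
PT,PS=pts(T),pts(S)
for P,n in((PT,'top'),(PS,'side')):
    b=P[(abs(P[...,0]-.6)<.15)&(abs(P[...,1])<.35)];print(n,'board z',np.median(b[:,2]).round(4))
for k,(a,b) in px.items():
    # triangulate by hand pixels
    A=[];B=[]
    for c,(u,v) in((T,a),(S,b)):
        M=c['cam_to_world'];d=M[:3,:3]@np.linalg.solve(c['K'],[u,v,1.]);d/=np.linalg.norm(d);Q=np.eye(3)-np.outer(d,d);A.append(Q);B.append(Q@M[:3,3])
    x=np.linalg.solve(sum(A),sum(B))
    r=[]
    for P in(PT,PS):
        m=(np.hypot(P[...,0]-x[0],P[...,1]-x[1])<.065)&(P[...,2]>.029)&(P[...,2]<.1)
        q=P[m]
        if len(q)<5: r.append(None);continue
        zt=np.percentile(q[:,2],95);t=q[q[:,2]>zt-.006];rc=cv2.minAreaRect((t[:,:2]*1000).astype(np.float32))
        r.append((round(float(zt),4),np.round(rc[0],1).tolist(),np.round(rc[1],0).tolist(),round(rc[2])))
    print(k,x.round(3),*r,sep='  ')
E
python3 m.py
```

```text
top board z 0.0255
side board z 0.0236
tray  [0.597 0.318 0.027]  (0.0359, [597.6, 316.8], [122.0, 122.0], 67)  (0.0335, [597.2, 316.7], [108.0, 105.0], 85)
dish  [0.451 0.185 0.031]  (0.0362, [447.9, 183.9], [119.0, 120.0], 86)  (0.0336, [450.6, 185.0], [103.0, 101.0], 84)
tub  [0.466 0.012 0.066]  (0.0819, [466.3, 12.0], [63.0, 63.0], 45)  (0.0777, [466.1, 13.8], [67.0, 66.0], 52)
carton  [ 0.63  -0.086  0.083]  (0.0917, [632.3, -89.1], [62.0, 63.0], 25)  (0.087, [631.1, -88.9], [65.0, 69.0], 23)
large  [ 0.446 -0.182  0.037]  (0.0457, [448.5, -186.0], [58.0, 59.0], 44)  (0.0416, [447.1, -185.8], [65.0, 60.0], 58)
small  [0.604 0.096 0.037]  (0.0445, [605.2, 94.2], [49.0, 50.0], 11)  (0.0405, [604.7, 95.2], [55.0, 49.0], 89)
nut  [ 0.612 -0.303  0.032]  (0.0392, [603.1, -301.7], [80.0, 93.0], 14)  (0.0377, [613.7, -305.3], [27.0, 23.0], 58)
oblong  [ 0.441 -0.372  0.079]  (0.09, [443.4, -372.7], [75.0, 105.0], 3)  (0.0853, [441.7, -372.0], [76.0, 110.0], 3)
seal  [0.445 0.367 0.029]  (0.0382, [446.4, 364.1], [107.0, 83.0], 25)  (0.0356, [445.5, 366.2], [73.0, 70.0], 78)
```

```bash
python3 - <<'E'
from h import *
from scipy.spatial.transform import Rotation as R
s=arm.get_state();M=R.from_rotvec(s['ee_rot']).as_matrix();print(M.round(3));print(np.degrees(np.arctan2(M[1,2],M[0,2])))
i=cv2.imread('pics/side0.png');t=cv2.imread('pics/top0.png')
f=lambda a:cv2.resize(a,(400,300),interpolation=cv2.INTER_CUBIC)
cv2.imwrite('pics/crop1.png',np.vstack([np.hstack([f(i[165:285,270:430]),f(i[130:220,290:410])]),np.hstack([f(t[165:300,180:360]),f(t[180:315,330:510])])]))
E
```

```text
[[ 0.925 -0.     0.381]
 [-0.381 -0.001  0.925]
 [ 0.    -1.    -0.001]]
67.60829203130008
```

View pics/crop1.png

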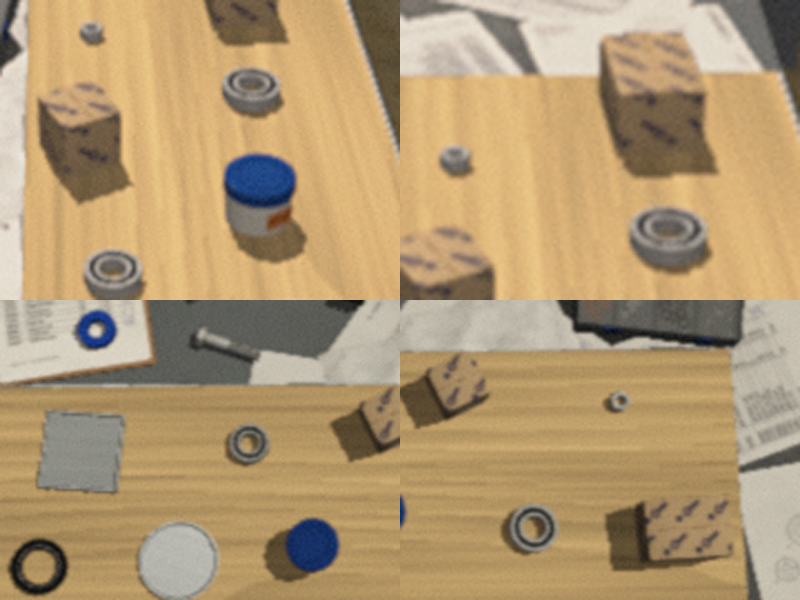

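The crop confirms the picks: grey bearings (the blue ring is on the clipboard), cube carton with faces at about 24°, tub on the board, and the nut alone. I'll move above the carton.

Call:
{"fn": "servo_tool", "kwargs": {"travel": [[0.5,-0.95,0],[0.5,-0.95,0],[0.5,-0.95,0],[0.5,-0.95,0],[0.5,-0.95,0],[0.5,-0.95,0],[0.5,-0.95,0],[0.5,-0.95,0],[0.5,-0.95,0],[0.5,-0.95,0]], "yaw": [-0.145,-0.145,-0.145,-0.145,-0.145,-0.145,-0.145,-0.145,-0.145,-0.145], "jaw": [0,0,0,0,0,0,0,0,0,0], "force": 40}}

```text
time: 1.35
ee_pos: [0.383, 0.3849, 0.2563]
ee_rot: [-1.511, 0.506, -0.505]
wrist_force: [-0.2, 0.4, 0.8]
gripper_width: 1.001
```

Call:
{"fn": "servo_tool", "kwargs": {"travel": [[0.5,-0.95,0],[0.5,-0.95,0],[0.5,-0.95,0],[0.5,-0.95,0],[0.5,-0.95,0],[0.5,-0.95,0],[0.5,-0.95,0],[0.5,-0.95,0],[0.5,-0.95,0],[0.5,-0.95,0]], "yaw": [-0.145,-0.145,-0.145,-0.145,-0.145,-0.145,-0.145,-0.145,-0.145,-0.145], "jaw": [0,0,0,0,0,0,0,0,0,0]}}

```text
time: 2.6
ee_pos: [0.5079, 0.1475, 0.2563]
ee_rot: [-1.455, 0.701, -0.701]
wrist_force: [0.3, 0.4, 0.3]
gripper_width: 0.999
```

Call:
{"fn": "servo_tool", "kwargs": {"travel": [[0.5,-0.95,0],[0.5,-0.95,0],[0.5,-0.95,0],[0.5,-0.95,0],[0.5,-0.95,0],[0.5,-0.95,0],[0.5,-0.95,0],[0.5,-0.95,0],[0.5,-0.95,0],[0.5,-0.95,0]], "yaw": [-0.145,-0.145,-0.145,-0.145,-0.145,-0.145,-0.145,-0.145,-0.145,-0.145], "jaw": [0,0,0,0,0,0,0,0,0,0]}}

```text
time: 3.85
ee_pos: [0.6327, -0.0902, 0.2561]
ee_rot: [-1.379, 0.895, -0.895]
wrist_force: [-0.3, -0.3, 0.1]
gripper_width: 1.001
```

Tracking is good. Now the wrist camera.

```bash
cat > w.py <<'E'
import sys
from h import *
from scipy.spatial.transform import Rotation as R
def wrist(x,y,rad,z0,z1,f=None,n='wrist',band=.006):
    "blob of the top surface within rad of (x,y), z in z0..z1: centre, size, angle, top height"
    c=shot(n,f);P=pts(c);m=(np.hypot(P[...,0]-x,P[...,1]-y)<rad)&(P[...,2]>z0)&(P[...,2]<z1)&(c['depth']>0)
    q=P[m]
    if len(q)<20: print('few',len(q));return
    zt=np.median(q[q[:,2]>np.percentile(q[:,2],90)-.003][:,2]);t=q[abs(q[:,2]-zt)<band]
    e=(t[:,:2]*1000).astype(np.float32);rc=cv2.minAreaRect(e);cc=cv2.minEnclosingCircle(e)
    print(n,'ztop %.4f n %d'%(zt,len(t)),'rect',np.round(rc[0],1),np.round(rc[1],1),round(rc[2],1),'circ',np.round(cc[0],1),round(cc[1],1))
def state():
    s=arm.get_state();M=R.from_rotvec(s['ee_rot']).as_matrix();print('t',round(s['time'],2),'pos',s['ee_pos'].round(4),'jaw ang',np.degrees(np.arctan2(M[1,2],M[0,2])).round(1),'tilt',M[2,1].round(4),'F',s['wrist_force'].round(1),'w',round(s['gripper_width'],3),'q7',s['qpos'].round(2))
E
python3 - <<'E'
from w import *
state();wrist(.632,-.089,.07,.05,.12,'w1.png')
c=shot('wrist');print(c['cam_to_world'].round(3).tolist(),c['K'][0,0])
E
```

```text
t 3.85 pos [ 0.6327 -0.0902  0.2561] jaw ang 24.0 tilt -1.0 F [-0.3 -0.3  0.1] w 1.001 q7 [-0.37  0.41  0.55  1.71 -0.24  1.09  0.67]
wrist ztop 0.0883 n 5455 rect [631.1 -90.8] [61.7 62.3] 25.4 circ [631.3 -90.9] 43.3
[[0.915, 0.389, 0.105, 0.606], [0.402, -0.884, -0.24, -0.033], [-0.001, 0.261, -0.965, 0.375], [0.0, 0.0, 0.0, 1.0]] 355.40687089788656
```

View pics/w1.png

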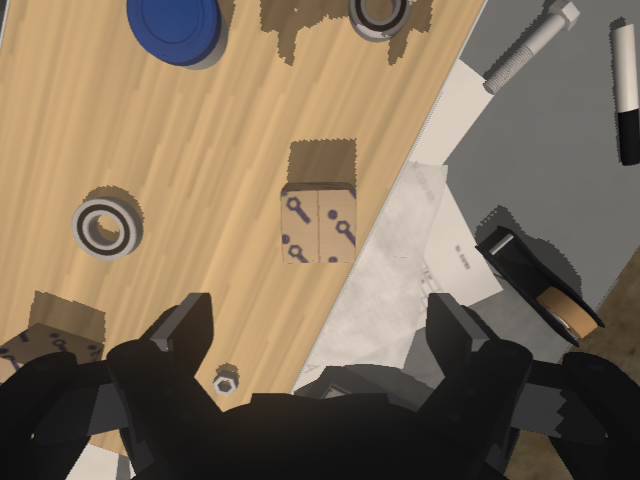

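Wrist view: the carton, at (318,222), is square to the jaws, its top at 0.088 as it should be. I'll descend and grip.

Call:
{"fn": "servo_tool", "kwargs": {"travel": [[-0.06,0,-0.95],[0,0,-0.95],[0,0,-0.95],[0,0,-0.95],[0,0,-0.95],[0,0,-0.95],[0,0,-0.95],[0,0,-0.95],[0,0,0]], "yaw": [0.1,0,0,0,0,0,0,0,0], "jaw": [0,0,0,0,0,0,0,0,0]}}

```text
time: 5.08
ee_pos: [0.6296, -0.0884, 0.0648]
ee_rot: [-1.387, 0.883, -0.879]
wrist_force: [-0.3, -0.0, 0.4]
gripper_width: 0.999
```

Call:
{"fn": "servo_tool", "kwargs": {"travel": [[0,0,0],[0,0,0],[0,0,0],[0,0,0],[0,0,0],[0,0,0],[0,0,0.3],[0,0,0.3],[0,0,0]], "yaw": [0,0,0,0,0,0,0,0,0], "jaw": [0.6,0.6,0.6,0.6,0.6,0.6,0.6,0.6,0.6]}}

```text
time: 6.2
ee_pos: [0.6311, -0.0884, 0.0822]
ee_rot: [-1.384, 0.88, -0.881]
wrist_force: [0.3, -0.0, -0.8]
gripper_width: 0.739
```

```bash
python3 -c "
from w import *
state();wrist(.631,-.09,.07,.05,.14,'w2.png')"
```

```text
t 6.2 pos [ 0.6311 -0.0884  0.0822] jaw ang 25.1 tilt -1.0 F [ 0.3 -0.  -0.8] w 0.739 q7 [-0.29  0.6   0.45  1.84 -0.36  0.77  0.79]
wrist ztop 0.1371 n 14394 rect [629.  -85.3] [133.1  30.8] 25.2 circ [625.5 -77.7] 66.5
```

View pics/w2.png

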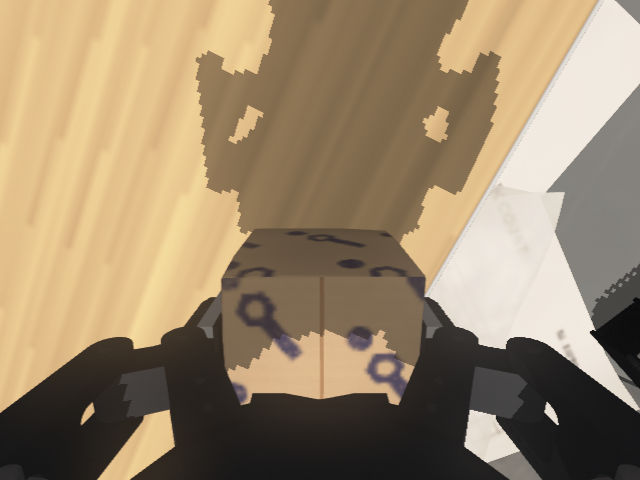

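Gripped, with the width of 0.739 matching 63 mm and the carton lifted. I'll carry it to the tray.

Call:
{"fn": "servo_tool", "kwargs": {"travel": [[0,0,1],[0,0.2,1],[-0.08,0.9,0],[-0.08,0.95,0],[-0.08,0.95,0],[-0.08,0.95,0],[-0.08,0.95,0],[-0.08,0.95,0],[-0.08,0.95,0],[-0.08,0.95,0]], "yaw": [0,0,0,0,0,0,0,0,0,0], "jaw": [0.6,0.6,0.6,0.6,0.6,0.6,0.6,0.6,0.6,0.6]}}

```text
time: 7.5
ee_pos: [0.6136, 0.1073, 0.1301]
ee_rot: [-1.386, 0.881, -0.879]
wrist_force: [-0.4, 0.4, -1.7]
gripper_width: 0.743
```

Call:
{"fn": "servo_tool", "kwargs": {"travel": [[-0.08,0.95,0],[-0.08,0.95,0],[-0.08,0.95,0],[-0.08,0.95,0],[-0.08,0.95,0],[-0.08,0.95,0],[-0.08,0.95,0],[-0.08,0.95,0],[-0.1,0.9,0],[0,0,0]], "yaw": [0,0,0,0,0,0,0,0,0,0], "jaw": [0.6,0.6,0.6,0.6,0.6,0.6,0.6,0.6,0.6,0.6]}}

```text
time: 8.75
ee_pos: [0.5954, 0.3207, 0.131]
ee_rot: [-1.386, 0.879, -0.878]
wrist_force: [-0.7, -0.0, -1.1]
gripper_width: 0.739
```

```bash
python3 -c "
from w import *
state();
for n in('top','side'): wrist(.597,.319,.08,.0,.15,'c_%s.png'%n,n=n)
i=cv2.imread('pics/c_side.png')[250:450,230:470];cv2.imwrite('pics/c_crop.png',cv2.resize(i,None,fx=2.5,fy=2.5))"
```

```text
t 8.75 pos [0.5954 0.3207 0.131 ] jaw ang 25.3 tilt -1.0 F [-0.7 -0.  -1.1] w 0.739 q7 [-0.91  0.59  0.46  1.72 -0.32  0.9   0.12]
top ztop 0.1349 n 32 rect [587.9 298.3] [39.6 81. ] 68.6 circ [595.2 316.7] 40.5
side ztop 0.1484 n 516 rect [593.9 326.6] [83.1 61.7] 5.2 circ [596.2 320.5] 44.1
```

View pics/c_crop.png

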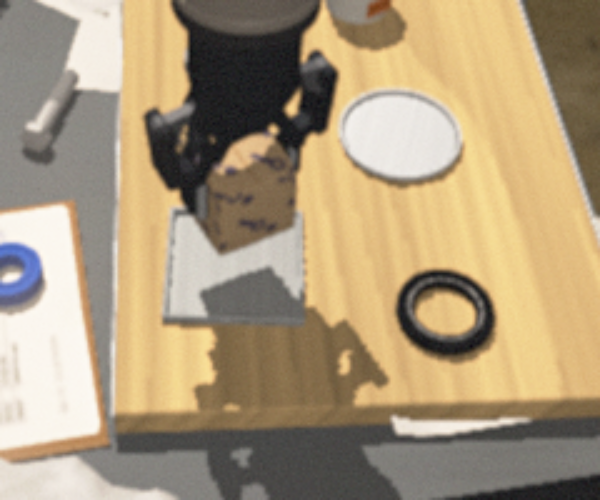

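The carton (crop about (255,190)) is held upright above the tray. I'll lower it with a small correction.

Call:
{"fn": "servo_tool", "kwargs": {"travel": [[0.04,-0.06,-0.7],[0,0,-0.7],[0,0,-0.5],[0,0,-0.3],[0,0,-0.2],[0,0,0],[0,0,0]], "yaw": [0,0,0,0,0,0,0], "jaw": [0.6,0.6,0.6,0.6,0.6,0.6,0.6]}}

```text
time: 9.72
ee_pos: [0.5973, 0.3164, 0.0716]
ee_rot: [-1.385, 0.88, -0.881]
wrist_force: [-0.0, -0.3, -0.7]
gripper_width: 0.738
```

Call:
{"fn": "servo_tool", "kwargs": {"travel": [[0,0.1,0],[0,0,-0.1],[0,0,0],[0,0,0]], "yaw": [0,0,0,0], "jaw": [0.6,0.6,0.6,0.6]}}

```text
time: 10.22
ee_pos: [0.5973, 0.3195, 0.0704]
ee_rot: [-1.384, 0.881, -0.88]
wrist_force: [-8.1, -1.2, 21.8]
gripper_width: 0.738
```

Call:
{"fn": "servo_tool", "kwargs": {"travel": [[0,0,0],[0,0,0],[0,0,0],[0,0,0.5],[0,0,0.9],[0,0,0.9],[0,0,0.9],[0,0,1],[-0.4,-0.9,1],[-0.4,-0.9,0.8]], "yaw": [0,0,0,0,0,0,0,0,0,0], "jaw": [0,0,0,0,0,0,0,0,0,0]}}

```text
time: 11.48
ee_pos: [0.5772, 0.2733, 0.2214]
ee_rot: [-1.383, 0.88, -0.881]
wrist_force: [0.2, -0.6, 0.1]
gripper_width: 1.004
```

Call:
{"fn": "servo_tool", "kwargs": {"travel": [[-0.4,-0.95,0],[-0.4,-0.95,0],[-0.4,-0.95,0],[-0.4,-0.95,0],[-0.4,-0.95,0],[-0.4,-0.95,0],[-0.4,-0.95,0],[-0.4,-0.95,0],[-0.4,-0.95,0],[-0.4,-0.95,0]], "yaw": [0,0,0,0,0,0,0,0,0,0], "jaw": [0,0,0,0,0,0,0,0,0,0]}}

```text
time: 12.72
ee_pos: [0.4764, 0.0347, 0.2188]
ee_rot: [-1.385, 0.881, -0.881]
wrist_force: [0.7, -0.6, -0.1]
gripper_width: 0.994
```

Call:
{"fn": "servo_tool", "kwargs": {"travel": [[-0.4,-0.95,0],[-0.04,0,0],[0,0,0],[0,0,0]], "yaw": [0,0,0,0], "jaw": [0,0,0,0]}}

```text
time: 13.22
ee_pos: [0.4663, 0.013, 0.2188]
ee_rot: [-1.386, 0.88, -0.88]
wrist_force: [-0.1, -0.3, -0.4]
gripper_width: 0.997
```

```bash
python3 -c "
from w import *
state();wrist(.466,.013,.06,.05,.12,'w3.png');wrist(.598,.317,.06,.07,.12,'c2.png',n='side');wrist(.598,.317,.06,.07,.12,n='top')
wrist(.45,.185,.08,.03,.045)
i=cv2.imread('pics/w3.png');j=cv2.imread('pics/c2.png')[280:440,230:443]
cv2.imwrite('pics/v3.png',np.hstack([cv2.resize(i,(400,300)),cv2.resize(j,(400,300))]))"
```

```text
t 13.22 pos [0.4663 0.013  0.2188] jaw ang 25.2 tilt -1.0 F [-0.1 -0.3 -0.4] w 0.997 q7 [-0.75  0.13  0.64  2.13 -0.1   0.91  0.39]
wrist ztop 0.0783 n 5936 rect [466.5  11.6] [66.4 66.8] 44.7 circ [466.5  11.6] 33.7
side ztop 0.0891 n 966 rect [598.  317.2] [63.6 67. ] 25.8 circ [598.1 317.4] 43.0
top ztop 0.0933 n 425 rect [599.  317.8] [64.2 61.6] 26.2 circ [599.  319.5] 41.7
wrist ztop 0.0337 n 2564 rect [460.9 166.1] [102.4  61.4] 25.0 circ [452.2 184.7] 51.8
```

View pics/v3.png

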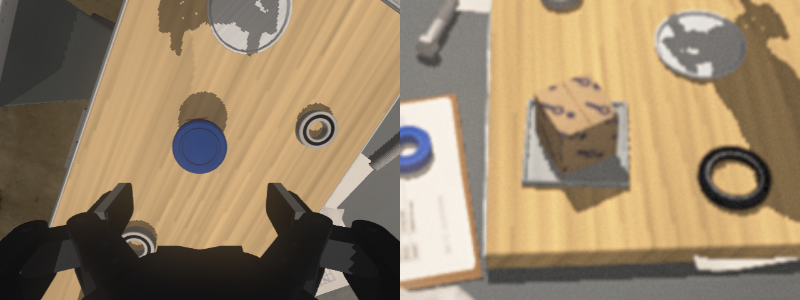

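Wrist view (left): the tub lid, at (200,147), is at (466.5, 11.6) mm with its top at 0.078. Side crop: the carton stands flat in the tray, centred at (598,317). Next I'll grip the tub.

Call:
{"fn": "servo_tool", "kwargs": {"travel": [[0,-0.06,-0.95],[0,0,-0.95],[0,0,-0.95],[0,0,-0.95],[0,0,-0.95],[0,0,-0.8],[0,0,-0.45],[0,0,0]], "yaw": [0,0,0,0,0,0,0,0], "jaw": [0,0,0,0,0,0,0,0]}}

```text
time: 14.42
ee_pos: [0.4659, 0.011, 0.0684]
ee_rot: [-1.386, 0.881, -0.88]
wrist_force: [-0.3, 0.0, 0.1]
gripper_width: 0.999
```

Call:
{"fn": "servo_tool", "kwargs": {"travel": [[0,0,0],[0,0,0],[0,0,0],[0,0,0],[0,0,0.5],[0,0,0.5],[0,0,0.5],[0,0,0.5],[0,0,0],[0,0,0]], "yaw": [0,0,0,0,0,0,0,0,0,0], "jaw": [0.6,0.6,0.6,0.6,0.6,0.6,0.6,0.6,0.6,0.6]}}

```text
time: 15.68
ee_pos: [0.466, 0.0112, 0.1187]
ee_rot: [-1.385, 0.881, -0.88]
wrist_force: [-0.3, -0.2, -2.2]
gripper_width: 0.762
```

```bash
python3 -c "
from w import *
state();c=shot('wrist','w4.png');h=cv2.cvtColor(c['image'],cv2.COLOR_BGR2HSV);P=pts(c)
m=cv2.inRange(h,(105,120,30),(130,255,255))>0;q=P[m&(c['depth']>0)];print(len(q),q.mean(0),np.percentile(q[:,2],[5,50,95]))
cv2.imwrite('pics/w4.png',cv2.resize(c['image'],(400,300)))"
```

```text
t 15.68 pos [0.466  0.0112 0.1187] jaw ang 25.1 tilt -1.0 F [-0.3 -0.2 -2.2] w 0.762 q7 [-0.66  0.32  0.59  2.21 -0.28  0.68  0.56]
18597 [0.46532718 0.01279753 0.12730703] [0.12607174 0.12714836 0.12850083]
```

View pics/w4.png

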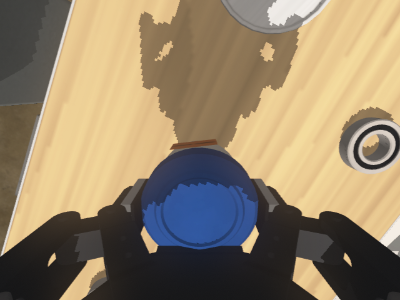

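Tub held level (width 0.762, lid top 0.127). I'll take it to the dish centre at (451,185).

Call:
{"fn": "servo_tool", "kwargs": {"travel": [[-0.1,0.8,0],[-0.1,0.9,0],[-0.1,0.9,0],[-0.1,0.9,0],[-0.1,0.9,0],[-0.1,0.9,0],[0,0.9,0],[0,0.75,0],[0,0,0],[0,0,0]], "yaw": [0,0,0,0,0,0,0,0,0,0], "jaw": [0.6,0.6,0.6,0.6,0.6,0.6,0.6,0.6,0.6,0.6]}}

```text
time: 16.98
ee_pos: [0.4511, 0.1841, 0.1186]
ee_rot: [-1.386, 0.881, -0.881]
wrist_force: [0.2, 0.7, -1.8]
gripper_width: 0.765
```

Call:
{"fn": "servo_tool", "kwargs": {"travel": [[0,0,-0.6],[0,0,-0.6],[0,0,-0.4],[0,0,-0.2],[0,0,-0.05],[0,0,0]], "yaw": [0,0,0,0,0,0], "jaw": [0.6,0.6,0.6,0.6,0.6,0.6]}}

```text
time: 17.73
ee_pos: [0.4509, 0.1844, 0.0729]
ee_rot: [-1.385, 0.882, -0.88]
wrist_force: [-6.2, -3.9, 15.5]
gripper_width: 0.764
```

Contact at 15 N, so I'll release and go to the large bearing.

Call:
{"fn": "servo_tool", "kwargs": {"travel": [[0,0,0],[0,0,0],[0,0,0],[0,0,0.4],[0,0,0.8],[0,0,0.9],[0,0,0.9],[0,0,1],[0,-0.5,1],[0,-0.9,0.9]], "yaw": [0,0,0,0,0,0,0,0,0,0], "jaw": [0,0,0,0,0,0,0,0,0,0]}}

```text
time: 18.98
ee_pos: [0.4512, 0.1498, 0.2215]
ee_rot: [-1.385, 0.88, -0.88]
wrist_force: [-0.0, -0.5, 0.2]
gripper_width: 1.003
```

Call:
{"fn": "servo_tool", "kwargs": {"travel": [[0,-0.95,0],[0,-0.95,0],[0,-0.95,0],[0,-0.95,0],[0,-0.95,0],[0,-0.95,0],[0,-0.95,0],[0,-0.95,0],[0,-0.95,0],[0,-0.95,0]], "yaw": [0,0,0,0,0,0,0,0,0,0], "jaw": [0,0,0,0,0,0,0,0,0,0]}}

```text
time: 20.23
ee_pos: [0.451, -0.0886, 0.2206]
ee_rot: [-1.385, 0.881, -0.881]
wrist_force: [-0.3, 0.8, -0.8]
gripper_width: 1.001
```

Call:
{"fn": "servo_tool", "kwargs": {"travel": [[0,-0.95,0],[0,-0.95,0],[0,-0.95,0],[-0.1,-0.95,0],[0,0,0],[0,0,0]], "yaw": [0,0,0,0,0,0], "jaw": [0,0,0,0.15,0.15,0.15]}}

```text
time: 20.98
ee_pos: [0.4486, -0.1823, 0.2203]
ee_rot: [-1.385, 0.881, -0.881]
wrist_force: [-0.5, 0.5, -0.1]
gripper_width: 0.849
```

```bash
python3 -c "
from w import *
state();wrist(.448,-.186,.05,.031,.08,'w5.png');wrist(.451,.185,.045,.06,.1,n='side');wrist(.451,.185,.045,.06,.1,n='top')"
```

```text
t 20.98 pos [ 0.4486 -0.1823  0.2203] jaw ang 25.1 tilt -1.0 F [-0.5  0.5 -0.1] w 0.849 q7 [-0.51  0.2   0.87  2.1  -0.19  0.92  0.91]
wrist ztop 0.0418 n 3131 rect [ 447.7 -187.2] [61.1 61.5] 69.6 circ [ 447.8 -187.6] 31.2
side ztop 0.0791 n 629 rect [450.1 185.7] [66.9 66.6] 48.1 circ [449.8 185.6] 34.8
top ztop 0.0831 n 408 rect [451.9 185.9] [64.5 64.3] 89.3 circ [451.4 185.2] 33.6
```

View pics/w5.png

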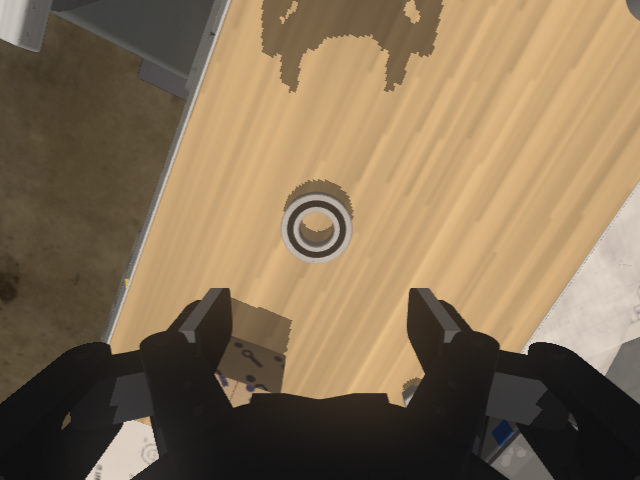

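```bash
python3 -c "
from w import *
c=shot('wrist');P=pts(c);z=P[...,2][280:345,170:470];z=z[(z>.1)];print('tips z low',np.percentile(z,[.5,2,5,10]).round(4))
i=P[285:300:3,215:232:4];print(i[...,2].round(3));print(P[285:300:3,410:428:4,2].round(3))"
```

```text
tips z low [0.2053 0.207  0.2093 0.2119]
[[0.026 0.026 0.027 0.027 0.026]
 [0.21  0.21  0.211 0.209 0.027]
 [0.213 0.212 0.212 0.21  0.027]
 [0.215 0.215 0.215 0.21  0.028]
 [0.218 0.218 0.215 0.211 0.026]]
[[0.027 0.028 0.027 0.027 0.025]
 [0.026 0.209 0.209 0.209 0.21 ]
 [0.207 0.212 0.213 0.213 0.212]
 [0.207 0.212 0.216 0.214 0.215]
 [0.207 0.212 0.219 0.218 0.218]]
```

Tub centred in the dish to about 1 mm. The bearing, at (317,228), is at (447.8,-187.4); the tips stand about 16 mm ahead of the TCP at this opening, so I'll descend to TCP z ≈ 0.0465.

Call:
{"fn": "servo_tool", "kwargs": {"travel": [[-0.03,-0.19,-0.95],[0,0,-0.95],[0,0,-0.95],[0,0,-0.95],[0,0,-0.95],[0,0,-0.95],[0,0,-0.75],[0,0,-0.35],[0,0,-0.1],[0,0,0]], "yaw": [0,0,0,0,0,0,0,0,0,0], "jaw": [0.15,0.15,0.15,0.15,0.15,0.15,0.15,0.15,0.15,0.15], "force": 60}}

```text
time: 22.42
ee_pos: [0.4481, -0.1875, 0.0479]
ee_rot: [-1.385, 0.88, -0.881]
wrist_force: [-0.2, 0.2, -0.2]
gripper_width: 0.848
```

Call:
{"fn": "servo_tool", "kwargs": {"travel": [[0,0,0],[0,0,0],[0,0,0],[0,0,0],[0,0,0.4],[0,0,0.8],[0,0,0.8],[0,0,0],[0,0,0]], "yaw": [0,0,0,0,0,0,0,0,0], "jaw": [0.6,0.6,0.6,0.6,0.6,0.6,0.6,0.6,0.6]}}

```text
time: 23.55
ee_pos: [0.4478, -0.1871, 0.0973]
ee_rot: [-1.385, 0.88, -0.88]
wrist_force: [0.0, 0.6, -2.6]
gripper_width: 0.679
```

```bash
python3 -c "
from w import *
state();c=shot('wrist','w6.png');cv2.imwrite('pics/w6.png',cv2.resize(c['image'],(400,300)));P=pts(c);z=P[...,2];m=(np.hypot(P[...,0]-.448,P[...,1]+.187)<.026)&(z>.07)&(z<.105);q=P[m]
A=np.c_[q[:,:2]-[.448,-.187],np.ones(len(q))];k=q[:,2]>np.median(q[:,2])-.004;print(k.sum(),'plane',np.linalg.lstsq(A[k],q[k,2],rcond=None)[0].round(4))"
```

```text
t 23.55 pos [ 0.4478 -0.1871  0.0973] jaw ang 25.1 tilt -1.0 F [ 0.   0.6 -2.6] w 0.679 q7 [-0.32  0.43  0.71  2.19 -0.45  0.67  1.15]
8949 plane [-0.0044  0.0073  0.0899]
```

View pics/w6.png

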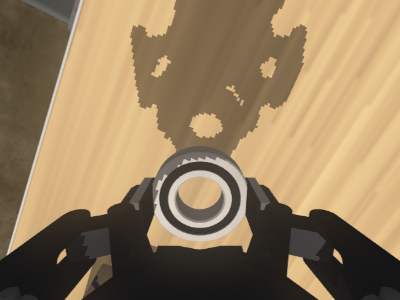

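Bearing held level. I'll carry it over the carton.

Call:
{"fn": "servo_tool", "kwargs": {"travel": [[0,0,1],[0.28,0.9,0.9],[0.28,0.95,0.6],[0.28,0.95,0],[0.28,0.95,0],[0.28,0.95,0],[0.28,0.95,0],[0.28,0.95,0],[0.28,0.95,0],[0.28,0.95,0]], "yaw": [0,0,0,0,0,0,0,0,0,0], "jaw": [0.6,0.6,0.6,0.6,0.6,0.6,0.6,0.6,0.6,0.6]}}

```text
time: 24.85
ee_pos: [0.5107, 0.0258, 0.1593]
ee_rot: [-1.386, 0.881, -0.88]
wrist_force: [0.6, -0.4, -2.5]
gripper_width: 0.676
```

Call:
{"fn": "servo_tool", "kwargs": {"travel": [[0.28,0.95,0],[0.28,0.95,0],[0.28,0.95,0],[0.28,0.95,0],[0.28,0.95,0],[0.28,0.95,0],[0.28,0.95,0],[0.28,0.95,0],[0.28,0.95,0],[0.28,0.95,0]], "yaw": [0,0,0,0,0,0,0,0,0,0], "jaw": [0.6,0.6,0.6,0.6,0.6,0.6,0.6,0.6,0.6,0.6]}}

```text
time: 26.1
ee_pos: [0.5813, 0.2642, 0.16]
ee_rot: [-1.385, 0.881, -0.881]
wrist_force: [0.4, 0.2, -3.2]
gripper_width: 0.683
```

Call:
{"fn": "servo_tool", "kwargs": {"travel": [[0.28,0.95,0],[0.4,0.8,0],[0,0,0],[0,0,0]], "yaw": [0,0,0,0], "jaw": [0.6,0.6,0.6,0.6]}}

```text
time: 26.6
ee_pos: [0.5978, 0.306, 0.1598]
ee_rot: [-1.386, 0.881, -0.881]
wrist_force: [-0.5, 0.7, -2.6]
gripper_width: 0.68
```

```bash
cat > held.py <<'E'
from w import *
state();s=arm.get_state();x,y,tz=s['ee_pos'];c=shot('wrist','held.png');P=pts(c);z=P[...,2]
# points of the held thing: annulus pixels below TCP, nothing of the fingers (within 26 mm along the jaws)
m=(np.hypot(P[...,0]-x,P[...,1]-y)<.036)&(z>tz-.014)&(z<tz-.002);q=P[m];zt=np.median(q[:,2]);q=q[abs(q[:,2]-zt)<.003]
a=np.radians(25.1);e=np.array([-np.sin(a),np.cos(a)]);f=np.array([np.cos(a),np.sin(a)]);t=(q[:,:2]-[x,y]);k=abs(t@f)<.004
print('top',zt.round(4),'perp extent mm',np.percentile(t[k]@e*1000,[.5,99.5]).round(1))
E
python3 held.py
```

```text
t 26.6 pos [0.5978 0.306  0.1598] jaw ang 25.1 tilt -1.0 F [-0.5  0.7 -2.6] w 0.68 q7 [-1.05  0.61  0.68  1.73 -0.45  0.97  0.25]
top 0.1527 perp extent mm [-30.   31.1]
```

Call:
{"fn": "servo_tool", "kwargs": {"travel": [[0.01,0.46,0],[0,0,-0.6],[0,0,-0.5],[0,0,-0.4],[0,0,-0.2],[0,0,-0.06],[0,0,0],[0,0,0]], "yaw": [0,0,0,0,0,0,0,0], "jaw": [0.6,0.6,0.6,0.6,0.6,0.6,0.6,0.6]}}

```text
time: 27.65
ee_pos: [0.5983, 0.3179, 0.1164]
ee_rot: [-1.385, 0.88, -0.881]
wrist_force: [0.9, -0.3, -2.2]
gripper_width: 0.68
```

Call:
{"fn": "servo_tool", "kwargs": {"travel": [[0,0,-0.06],[0,0,-0.04],[0,0,0]], "yaw": [0,0,0], "jaw": [0.6,0.6,0.6]}}

```text
time: 28.02
ee_pos: [0.5984, 0.318, 0.1145]
ee_rot: [-1.384, 0.881, -0.88]
wrist_force: [-5.0, -1.0, 9.8]
gripper_width: 0.682
```

Contact at 10 N: release, rise and go to the small bearing.

Call:
{"fn": "servo_tool", "kwargs": {"travel": [[0,0,0],[0,0,0],[0,0,0],[0,0,0.4],[0,0,0.8],[0,0,1],[0,0,1],[0,-0.6,1],[0.1,-0.9,0],[0.1,-0.95,0]], "yaw": [0,0,0,0,0,0,0,0,0,0], "jaw": [0.1,0.1,0.1,0.1,0.1,0.1,0.1,0.1,0.1,0.1]}}

```text
time: 29.28
ee_pos: [0.6031, 0.2545, 0.2188]
ee_rot: [-1.385, 0.881, -0.881]
wrist_force: [0.1, 0.0, -0.2]
gripper_width: 0.899
```

Call:
{"fn": "servo_tool", "kwargs": {"travel": [[0.07,-0.95,0],[0,-0.95,0],[0,-0.95,0],[0,-0.95,0],[0,-0.95,0],[0,-0.95,0],[0,-0.75,0],[0,0,0],[0,0,0]], "yaw": [0,0,0,0,0,0,0,0,0], "jaw": [0.25,0.25,0.25,0.25,0.25,0.25,0.25,0.25,0.25]}}

```text
time: 30.4
ee_pos: [0.6049, 0.096, 0.2185]
ee_rot: [-1.385, 0.88, -0.88]
wrist_force: [-0.6, 0.0, -0.1]
gripper_width: 0.75
```

```bash
python3 -c "
from w import *
state();wrist(.605,.095,.045,.031,.08,'w7.png')
for n in('side','top'):
  wrist(.598,.317,.06,.095,.13,'b_%s.png'%n,n=n)
i=cv2.imread('pics/w7.png');j=cv2.imread('pics/b_side.png')[280:440,230:443]
cv2.imwrite('pics/v7.png',np.hstack([cv2.resize(i,(400,300)),cv2.resize(j,(400,300))]))
c=shot('wrist');P=pts(c);z=P[...,2][250:345,100:540];z=z[(z>.1)];print('tips z',np.percentile(z,[.5,2]).round(4))"
```

```text
t 30.4 pos [0.6049 0.096  0.2185] jaw ang 25.1 tilt -1.0 F [-0.6  0.  -0.1] w 0.75 q7 [-0.84  0.45  0.76  1.82 -0.36  1.01  0.51]
wrist ztop 0.0408 n 2250 rect [605.4  94.1] [50.8 51.7] 26.8 circ [605.5  93.9] 26.2
side ztop 0.1053 n 636 rect [597.  318.3] [62.1 59.6] 88.3 circ [596.9 318.2] 31.8
top ztop 0.1091 n 274 rect [598.3 318.3] [61.1 59. ] 8.2 circ [597.8 319.2] 31.6
tips z [0.2017 0.2037]
```

View pics/v7.png

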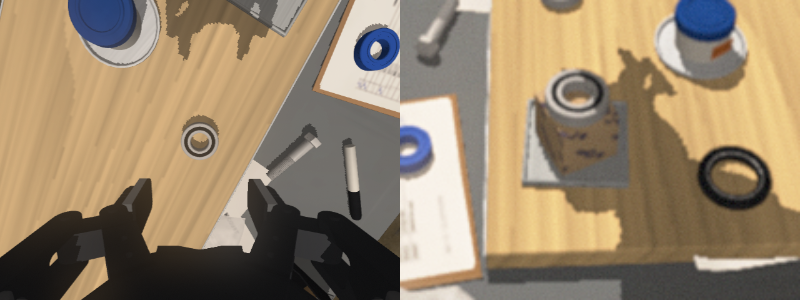

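Large bearing flat and centred on the carton, at right-hand crop (575,90). The small bearing, left (200,141), is at (605.4,94.0). Grip it.

Call:
{"fn": "servo_tool", "kwargs": {"travel": [[0.02,-0.08,-0.95],[0,0,-0.95],[0,0,-0.95],[0,0,-0.95],[0,0,-0.95],[0,0,-0.95],[0,0,-0.7],[0,0,-0.35],[0,0,-0.1],[0,0,0]], "yaw": [0,0,0,0,0,0,0,0,0,0], "jaw": [0.25,0.25,0.25,0.25,0.25,0.25,0.25,0.25,0.25,0.25]}}

```text
time: 31.85
ee_pos: [0.6057, 0.0933, 0.0477]
ee_rot: [-1.385, 0.88, -0.881]
wrist_force: [0.3, 0.5, 0.8]
gripper_width: 0.748
```

Call:
{"fn": "servo_tool", "kwargs": {"travel": [[0,0,0],[0,0,0],[0,0,0],[0,0,0],[0,0,0.4],[0,0,0.8],[0,0,1],[0,0,1],[0,0,1],[0,0,0.9]], "yaw": [0,0,0,0,0,0,0,0,0,0], "jaw": [0.7,0.7,0.7,0.7,0.7,0.7,0.7,0.7,0.7,0.7]}}

```text
time: 33.1
ee_pos: [0.6055, 0.0932, 0.1771]
ee_rot: [-1.384, 0.88, -0.881]
wrist_force: [0.7, -0.4, -2.1]
gripper_width: 0.566
```

Call:
{"fn": "servo_tool", "kwargs": {"travel": [[0,0.5,0],[-0.04,0.95,0],[-0.04,0.95,0],[-0.04,0.95,0],[-0.04,0.95,0],[-0.04,0.95,0],[-0.04,0.95,0],[-0.04,0.95,0],[-0.04,0.9,0],[-0.02,0.9,0]], "yaw": [0,0,0,0,0,0,0,0,0,0], "jaw": [0.7,0.7,0.7,0.7,0.7,0.7,0.7,0.7,0.7,0.7]}}

```text
time: 34.35
ee_pos: [0.5968, 0.3185, 0.1748]
ee_rot: [-1.385, 0.881, -0.881]
wrist_force: [0.3, -0.3, -2.3]
gripper_width: 0.568
```

Call:
{"fn": "servo_tool", "kwargs": {"travel": [[0,0,0],[0,0,0]], "yaw": [0,0], "jaw": [0.7,0.7]}}

```text
time: 34.6
ee_pos: [0.597, 0.3168, 0.1748]
ee_rot: [-1.386, 0.881, -0.881]
wrist_force: [0.8, -0.5, -2.3]
gripper_width: 0.565
```

```bash
python3 held.py
```

```text
t 34.6 pos [0.597  0.3168 0.1748] jaw ang 25.1 tilt -1.0 F [ 0.8 -0.5 -2.3] w 0.565 q7 [-1.07  0.6   0.7   1.7  -0.45  1.    0.23]
top 0.1668 perp extent mm [-24.5  26.7]
```

View pics/held.png

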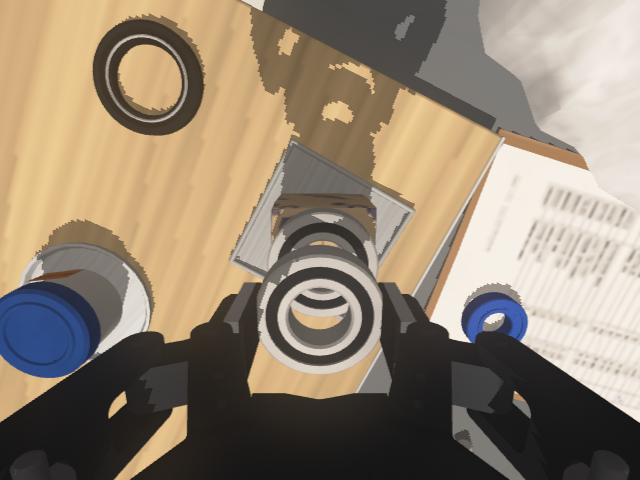

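Small bearing held level and centred (320,312), over the large one. Lower it.

Call:
{"fn": "servo_tool", "kwargs": {"travel": [[0.03,0.02,-0.6],[0,0,-0.5],[0,0,-0.4],[0,0,-0.2],[0,0,-0.06],[0,0,0],[0,0,0]], "yaw": [0,0,0,0,0,0,0], "jaw": [0.7,0.7,0.7,0.7,0.7,0.7,0.7]}}

```text
time: 35.52
ee_pos: [0.5978, 0.3177, 0.1312]
ee_rot: [-1.385, 0.88, -0.881]
wrist_force: [-0.2, -0.7, -2.5]
gripper_width: 0.571
```

Call:
{"fn": "servo_tool", "kwargs": {"travel": [[0,0,-0.04],[0,0,-0.04],[0,0,0]], "yaw": [0,0,0], "jaw": [0.7,0.7,0.7]}}

```text
time: 35.9
ee_pos: [0.598, 0.3177, 0.1302]
ee_rot: [-1.384, 0.881, -0.88]
wrist_force: [-6.0, -2.1, 15.4]
gripper_width: 0.57
```

Call:
{"fn": "servo_tool", "kwargs": {"travel": [[0,0,0],[0,0,0],[0,0,0],[0,0,0.4],[0,0,0.8],[0,0,1],[0,0,1],[0,-0.6,0.4],[0,-0.95,0],[0,-0.95,0]], "yaw": [0,0,0,0,0,0,0,0,0,0], "jaw": [0.2,0.2,0.2,0.2,0.2,0.2,0.2,0.2,0.2,0.2]}}

```text
time: 37.15
ee_pos: [0.5973, 0.2524, 0.2182]
ee_rot: [-1.386, 0.882, -0.881]
wrist_force: [-0.6, -0.5, 0.1]
gripper_width: 0.797
```

Call:
{"fn": "servo_tool", "kwargs": {"travel": [[0.03,-0.95,0],[0.03,-0.95,0],[0.03,-0.95,0],[0.03,-0.95,0],[0.03,-0.95,0],[0.03,-0.95,0],[0.03,-0.95,0],[0.03,-0.95,0],[0.03,-0.95,0],[0.03,-0.95,0]], "yaw": [0,0,0,0,0,0,0,0,0,0], "jaw": [0.5,0.5,0.5,0.5,0.5,0.5,0.5,0.5,0.5,0.5]}}

```text
time: 38.4
ee_pos: [0.6051, 0.016, 0.2188]
ee_rot: [-1.385, 0.881, -0.881]
wrist_force: [-0.8, 0.4, 0.1]
gripper_width: 0.5
```

Call:
{"fn": "servo_tool", "kwargs": {"travel": [[0.03,-0.95,0],[0.03,-0.95,0],[0.03,-0.95,0],[0.03,-0.95,0],[0.03,-0.95,0],[0.03,-0.95,0],[0.03,-0.95,0],[0.03,-0.95,0],[0.03,-0.95,0],[0.03,-0.95,0]], "yaw": [0,0,0,0,0,0,0,0,0,0], "jaw": [0.5,0.5,0.5,0.5,0.5,0.5,0.5,0.5,0.5,0.5]}}

```text
time: 39.65
ee_pos: [0.6123, -0.2215, 0.2188]
ee_rot: [-1.385, 0.881, -0.881]
wrist_force: [-0.3, 0.8, -0.6]
gripper_width: 0.5
```

Call:
{"fn": "servo_tool", "kwargs": {"travel": [[0,-0.95,0],[0,-0.95,0],[0,-0.95,0],[0,-0.6,0],[0,0,-1],[0,0,0],[0,0,0]], "yaw": [0,0,0,0,0,0,0], "jaw": [0.5,0.5,0.5,0.5,0.5,0.5,0.5]}}

```text
time: 40.52
ee_pos: [0.6129, -0.3061, 0.1944]
ee_rot: [-1.385, 0.88, -0.881]
wrist_force: [0.6, 1.0, 0.9]
gripper_width: 0.496
```

```bash
python3 -c "
from w import *
state();c=shot('wrist','w8.png');P=pts(c)
wrist(.613,-.304,.03,.030,.06)
m=((np.hypot(P[...,0]-.613,P[...,1]+.304)<.03)&(P[...,2]>.0345)&(P[...,2]<.045)).astype(np.uint8)
q=P[m>0];hh=cv2.convexHull((q[:,:2]*1e4).astype(np.int32).reshape(-1,1,2));ap=cv2.approxPolyDP(hh,25,True)[:,0]/10;print(ap.tolist());d=np.roll(ap,-1,0)-ap;print('edges',np.hypot(*d.T).round(1),np.degrees(np.arctan2(d[:,1],d[:,0])).round(0)%60, 'centre',(hh[:,0].min(0)+hh[:,0].max(0))/20)
w=hh[:,0]/10
for a in range(0,60,3):
  r=np.radians(a);print(a,[round(float(np.ptp(w@[np.cos(r+k),np.sin(r+k)])),1) for k in(0,np.pi/3,2*np.pi/3)])
z=P[...,2][230:345,100:540];z=z[(z>.1)];print('tips z',np.percentile(z,[.5,2]).round(4))
b=P[(np.hypot(P[...,0]-.6,P[...,1]+.22)<.03)];print('board here',np.median(b[:,2]))
for n in('side','top'):
  wrist(.598,.318,.05,.112,.14,'b2_%s.png'%n,n=n)
cv2.imwrite('pics/v8.png',np.hstack([cv2.resize(c['image'][100:340,160:480],(400,300)),cv2.resize(cv2.imread('pics/b2_side.png')[280:440,230:443],(400,300))]))"
```

```text
t 40.52 pos [ 0.6129 -0.3061  0.1944] jaw ang 25.1 tilt -1.0 F [0.6 1.  0.9] w 0.496 q7 [-0.14  0.6   0.74  1.67 -0.46  1.05  1.19]
wrist ztop 0.0391 n 572 rect [ 614.1 -306.9] [23.9 26.8] 39.4 circ [ 614.2 -306.8] 13.4
[[627.5, -305.3], [618.6, -294.1], [605.7, -296.4], [601.0, -308.8], [610.4, -319.7], [622.7, -317.5]]
edges [14.3 13.1 13.3 14.4 12.5 13.1] [ 8. 10.  9. 11. 10.  9.] centre [ 614.25 -306.9 ]
0 [26.5, 26.5, 26.8]
3 [26.6, 26.7, 27.0]
6 [26.7, 26.8, 27.1]
9 [26.7, 26.9, 27.1]
12 [26.6, 26.9, 27.1]
15 [26.5, 26.9, 26.9]
18 [26.3, 26.7, 26.8]
21 [26.0, 26.6, 26.5]
24 [25.7, 26.3, 26.2]
27 [25.4, 26.0, 25.7]
30 [25.1, 25.6, 25.3]
33 [24.7, 25.1, 24.7]
36 [24.3, 24.6, 24.3]
39 [24.0, 24.0, 24.2]
42 [24.2, 24.2, 24.3]
45 [24.5, 24.8, 24.7]
48 [25.0, 25.3, 25.2]
51 [25.4, 25.8, 25.6]
54 [25.9, 26.2, 26.0]
57 [26.2, 26.5, 26.3]
tips z [0.1738 0.1773]
board here 0.026207922397801786
side ztop 0.1202 n 464 rect [596.4 318.6] [52.4 50.2] 88.1 circ [596.7 318.1] 27.5
top ztop 0.1248 n 180 rect [597.4 318.8] [48.8 52.2] 1.6 circ [597.7 319. ] 26.4
```

View pics/v8.png

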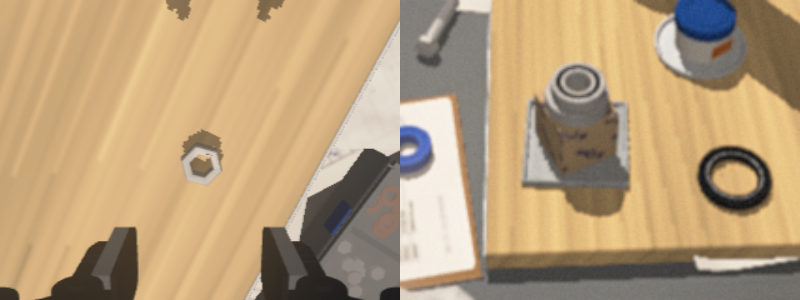

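Stack good: small bearing top 0.122, offsets ~1 mm. The nut, left (202,165), is at (614.2,-306.9) with flats normal to 39.5°. Turn +14.4° and grip.

Call:
{"fn": "servo_tool", "kwargs": {"travel": [[0.05,-0.03,0],[0,0,-0.9],[0,0,-0.95],[0,0,-0.95],[0,0,-0.95],[0,0,-0.95],[0,0,-0.7],[0,0,-0.3],[0,0,0],[0,0,0]], "yaw": [0.72,0.72,0,0,0,0,0,0,0,0], "jaw": [0.5,0.5,0.5,0.5,0.5,0.5,0.5,0.5,0.5,0.5], "force": 40}}

```text
time: 41.98
ee_pos: [0.6143, -0.3072, 0.052]
ee_rot: [-1.459, 0.687, -0.689]
wrist_force: [-0.5, 0.8, 0.4]
gripper_width: 0.504
```

Call:
{"fn": "servo_tool", "kwargs": {"travel": [[0,0,0],[0,0,0],[0,0,0],[0,0,0],[0,0,0],[0,0,0.4],[0,0,0.8],[0,0,0.8],[0,0,0],[0,0,0]], "yaw": [0,0,0,0,0,0,0,0,0,0], "jaw": [1,1,1,1,1,1,1,1,1,1]}}

```text
time: 43.22
ee_pos: [0.6139, -0.3067, 0.1015]
ee_rot: [-1.459, 0.688, -0.688]
wrist_force: [-0.9, -1.2, -0.2]
gripper_width: 0.264
```

```bash
python3 -c "
from w import *
state();c=shot('wrist','w9.png');P=pts(c);s=arm.get_state();tz=s['ee_pos'][2];z=P[...,2]
m=(np.hypot(P[...,0]-.614,P[...,1]+.307)<.010)&(z>tz-.04)&(z<tz+.01);print(m.sum(),np.percentile(z[m],[5,25,50,75,95]).round(4) if m.any() else '')
cv2.imwrite('pics/v9.png',cv2.resize(c['image'][180:420,160:480],(400,300)))"
```

```text
t 43.23 pos [ 0.6139 -0.3067  0.1015] jaw ang 39.5 tilt -1.0 F [-0.9 -1.2 -0.2] w 0.264 q7 [-0.05  0.69  0.61  1.72 -0.49  0.89  1.46]
1316 [0.0777 0.0849 0.0879 0.0886 0.0892]
```

View pics/v9.png

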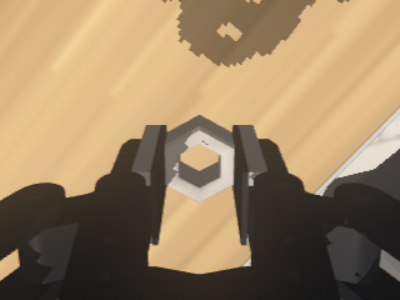

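Nut held flat on its flats (200,160). Carry it to the tub at (451,185.5).

Call:
{"fn": "servo_tool", "kwargs": {"travel": [[0,0,1],[-0.33,0.95,1],[-0.33,0.95,0.75],[-0.33,0.95,0],[-0.33,0.95,0],[-0.33,0.95,0],[-0.33,0.95,0],[-0.33,0.95,0],[-0.33,0.95,0],[-0.33,0.95,0]], "yaw": [0,0,0,0,0,0,0,0,0,0], "jaw": [1,1,1,1,1,1,1,1,1,1]}}

```text
time: 44.52
ee_pos: [0.539, -0.0924, 0.1696]
ee_rot: [-1.46, 0.689, -0.687]
wrist_force: [-0.4, 0.6, -0.7]
gripper_width: 0.26
```

Call:
{"fn": "servo_tool", "kwargs": {"travel": [[-0.33,0.95,0],[-0.33,0.95,0],[-0.33,0.95,0],[-0.33,0.95,0],[-0.33,0.95,0],[-0.33,0.95,0],[-0.33,0.95,0],[-0.33,0.95,0],[-0.33,0.95,0],[-0.33,0.95,0]], "yaw": [0,0,0,0,0,0,0,0,0,0], "jaw": [1,1,1,1,1,1,1,1,1,1]}}

```text
time: 45.78
ee_pos: [0.4566, 0.145, 0.1697]
ee_rot: [-1.46, 0.688, -0.688]
wrist_force: [0.8, 0.6, -0.2]
gripper_width: 0.264
```

Call:
{"fn": "servo_tool", "kwargs": {"travel": [[-0.25,0.9,0],[0,0.75,0],[0,0,-0.6],[0,0,-0.6],[0,0,-0.5],[0,0,-0.4],[0,0,-0.2],[0,0,0],[0,0,0]], "yaw": [0,0,0,0,0,0,0,0,0], "jaw": [1,1,1,1,1,1,1,1,1]}}

```text
time: 46.9
ee_pos: [0.4511, 0.1856, 0.1128]
ee_rot: [-1.459, 0.688, -0.688]
wrist_force: [-0.4, -0.1, -1.8]
gripper_width: 0.263
```

Positioned right; lower about 5 mm more to contact.

Call:
{"fn": "servo_tool", "kwargs": {"travel": [[0,0,-0.12],[0,0,-0.06],[0,0,-0.04],[0,0,0]], "yaw": [0,0,0,0], "jaw": [1,1,1,1]}}

```text
time: 47.4
ee_pos: [0.451, 0.1858, 0.1076]
ee_rot: [-1.458, 0.688, -0.688]
wrist_force: [-5.5, -0.5, 17.8]
gripper_width: 0.267
```

Call:
{"fn": "servo_tool", "kwargs": {"travel": [[0,0,0],[0,0,0],[0,0,0],[0,0,0.4],[0,0,0.8],[0,0,1],[0,0,1],[0,-0.6,1],[0,-0.9,1],[0,-0.9,0]], "yaw": [0,0,0,0,0,0,0,0,0,0], "jaw": [0.5,0.5,0.5,0.5,0.5,0.5,0.5,0.5,0.5,0.5]}}

```text
time: 48.65
ee_pos: [0.4516, 0.1251, 0.2388]
ee_rot: [-1.456, 0.687, -0.688]
wrist_force: [0.6, 0.2, -1.0]
gripper_width: 0.502
```

Call:
{"fn": "servo_tool", "kwargs": {"travel": [[0,-0.9,0],[0,-0.9,0],[0,-0.9,0],[0,0,0],[0,0,0]], "yaw": [0,0,0,0,0], "jaw": [0.5,0.5,0.5,0.5,0.5]}}

```text
time: 49.28
ee_pos: [0.4507, 0.058, 0.2367]
ee_rot: [-1.46, 0.689, -0.688]
wrist_force: [0.1, 0.8, 0.6]
gripper_width: 0.503
```

```bash
python3 -c "
from w import *
state()
for n in('side','top'):
  wrist(.451,.185,.04,.086,.11,'f_%s.png'%n,n=n)
  wrist(.451,.185,.045,.06,.085,n=n)
  wrist(.598,.318,.05,.112,.14,n=n)
  wrist(.443,-.372,.07,.05,.12,n=n); wrist(.446,.366,.05,.03,.05,n=n)
cv2.imwrite('pics/v10.png',cv2.resize(cv2.imread('pics/f_side.png')[150:440,190:480],(600,600)))"
```

```text
t 49.27 pos [0.4507 0.058  0.2367] jaw ang 39.5 tilt -1.0 F [0.1 0.8 0.6] w 0.503 q7 [-1.04  0.08  0.82  2.14 -0.08  0.95  0.52]
side ztop 0.0922 n 94 rect [451.1 186.7] [25.1 26.3] 29.9 circ [451.  187.4] 14.6
side ztop 0.0793 n 524 rect [449.8 186.2] [66.7 65.1] 84.9 circ [450.9 184.6] 35.1
side ztop 0.1202 n 464 rect [596.6 318.9] [50.3 51.8] 0.0 circ [597.7 317.6] 27.3
side ztop 0.0838 n 494 rect [ 441.9 -373.9] [ 75.  114.8] 3.4 circ [ 445.4 -374.4] 63.0
side ztop 0.0336 n 543 rect [445.  366.4] [71.9 70.1] 83.1 circ [443.8 366.6] 37.7
top ztop 0.0966 n 44 rect [457.1 185. ] [22.9 33.2] 86.5 circ [457.2 186.8] 17.7
top ztop 0.0826 n 237 rect [449.3 195.8] [65.2 45. ] 11.0 circ [451.5 185.9] 33.1
top ztop 0.1242 n 195 rect [597.6 318.5] [50.7 50.8] 76.7 circ [598.  318.7] 26.5
top ztop 0.0878 n 926 rect [ 443.4 -372.2] [ 75.1 106.4] 3.2 circ [ 443.8 -372.5] 62.5
top ztop 0.0374 n 244 rect [441.5 363.1] [80.2 92.3] 1.2 circ [446.3 365.2] 48.9
```

View pics/v10.png

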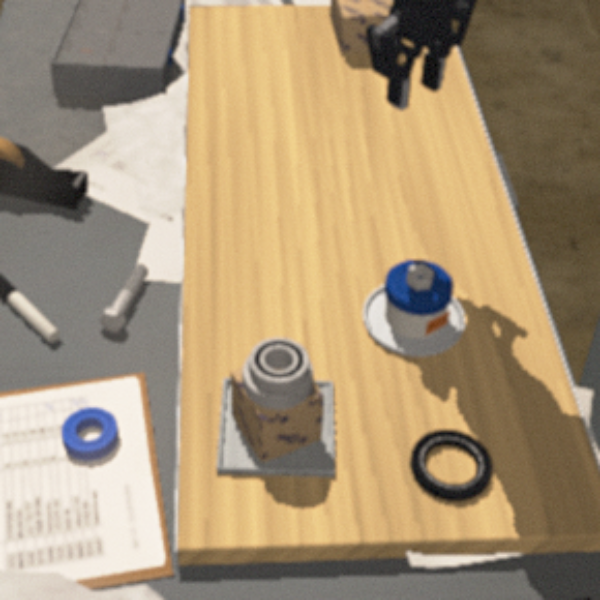

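Stack at (278,400) and tub with nut at (418,290) both stand straight and centred. The bystanders are in place and the arm is clear, so I'll hand in.

```bash
python3 -c "
from plant import arm
print(arm.close_job())"
```

```text
the job is handed in; nothing more can be done
None
```

The kit is set out and the job is handed in, at about 49 s of robot time. The square tray holds the cube carton, the large bearing and the small bearing; the round dish holds the tub with the nut on its lid.

| Thing | Offset from the centre below | Top height (side / top camera) |
|---|---|---|
| Carton in tray | about 1–2 mm | 0.089 / 0.093 m |
| Large bearing on carton | about 1–2 mm | 0.105 / 0.109 m |
| Small bearing on large | about 1 mm | 0.120 / 0.124 m |
| Tub in dish | about 1 mm | 0.079 / 0.083 m |
| Nut on lid | about 1–2 mm (side camera) | 0.092 / 0.097 m |

- **Camera disagreements:** The top camera reads 4–5 mm higher than the side camera throughout. The expected resting heights lie between the two, and the last picture shows everything level. For the nut, the top camera put it 6 mm off in x, which is still inside the 15 mm limit; that reading came from only 44 points and I did not follow it up.
- **Bystanders:** The oblong carton read within about 2 mm of its start. The shaft seal agreed within about 1 mm in the side camera; its last top-camera outline was not usable. The bolt was checked only by eye and looked unmoved.

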